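# Clamp the anvil block in the riveting jig

## Task

Push the brass-topped wooden block along its channel in the jig with the fingertips until it sits fully home against the dark end stop. Then push the clamp's black upright grip round, past its dead point, until the lever snaps over into lock and the rubber tip holds the block against the fence. Only push, do not lift or grasp anything, leave everything else on the bench where it is, and finish with the hand clear.

Things in the scene. Friction and masses are not known exactly. Their poses are not given: they have to be found in the camera images.
- jig: plywood jig board, 250 x 340 x 12 mm, fixed flat on the table at a random place and yaw. Origin on the table surface; the board spans local x -100..150, y -195..145 mm; z up. The block's channel runs along local y. The red clamp body stands at local x 14..98 mm, |y| < 30 mm, up to 44 mm above the table, with the lever above it (pivot pin up to 69 mm).
- block: loose beech block with a brass top plate, 60 mm along local x, 90 along local y, 40 tall, about 0.35 kg; origin at the centre of its underside. It lies in the channel (3 mm play in all, yaw as the jig's within 0.04 rad), 60 to 115 mm short of home towards the jig's -y end; its rear (-y) face is free to push. Slides with about 1 to 4 N.
- block_center (a point): centre of the block, 20 mm above its underside, 32 mm above the table
- block_home (a point): fixed on the jig, axes parallel to the jig's: where block_center is when the block touches both the end stop and the fence (jig local x -35, y 0, 32 mm above the table)
- stop_face (a point): middle of the dark steel end stop's face towards the block, at jig local x -40, y 45 mm, 23 mm above the table; the stop is 74 mm wide, its top 34 mm above the table. The channel between the aluminium fence (face at local x -65) and the aluminium guide bar (face at x -2, 10 mm wide) leads to it; both bars run from local y -165 to 50 mm, tops 26 mm above the table.
- clamp_lever (a joint): clamp lever angle (rad) about its upright pivot: starts 0 to 0.2 (open), dead point 1.35, springs on by itself from there to 1.85 (locked, end of travel); grows clockwise seen from above. In the jig frame the lever points from the pivot at 2.094 rad minus the joint value, from +x towards +y. It turns freely until the tip meets the block (about 0.6), then springs back if let go before the dead point. Needs about 3 to 5 N at the grip, square to the lever.
- lever_pivot (a point): on the axis of the clamp lever, at the underside of the lever bar, 56 mm above the table (jig local x 62, y 0)
- lever_grip (a point): mid-height of the black upright grip at the lever's end, a cylinder 22 mm across standing from 62 to 128 mm above the table, 100 mm from the pivot axis; this point is 92 mm above the table. The lever bar below it is 18 mm wide, 56 to 64 mm above the table. It moves with the lever.
- clamp_tip: sprung black rubber tip of the clamp's plunger, 18 mm across, 37 mm above the table, points to -x of the jig; origin 32 mm behind its face. Turning the lever advances it up to 17 mm towards the block (3 mm less once locked), to press the block against the fence when locked. Open, it clears the block by about 3 mm or more.
- jar: small amber screw jar, 36 mm across, 50 mm tall, standing on the jig; loose, not part of the work, leave alone. Origin at its underside
- punch: steel hand punch standing on its brass foot, 28 mm across, 62 mm tall, on the jig; loose, not part of the work, leave alone. Origin at its underside
- dish: glass dish, 84 mm across, 35 mm tall; loose, not part of the work, leave alone. Origin at its underside
- mallet: mallet with a wooden handle, 240 mm long; loose, not part of the work, leave alone. Origin at its underside
- driver: screwdriver with a green handle, 190 mm long; loose, not part of the work, leave alone. Origin at its underside
- knife: yellow craft knife, 140 mm long; loose, not part of the work, leave alone. Origin at its underside
- cup: white cup, 70 mm across, 80 mm tall; loose, not part of the work, leave alone. Origin at its underside

How it is judged:
By the outcome, as a careful person would: the job done as asked, in the order asked, and still so for the second after the job is handed in, with the robot touching nothing.
It also fails if it takes over 48 s, if anything falls off the work surface, if the arm or the gripper's body presses on something with over 40 N, if the wrist force passes 120 N, or if a joint passes its speed limit or range.

## Robot

A 6-joint arm with a two-finger parallel gripper is mounted at the origin on the work surface. World frame = base frame: x ahead of the robot, y to its left, z up, the work surface at z = 0. Lengths are in mm, angles in rad, forces in N, time in s.
With the tool pointing down it reaches from about 275 to 775 mm from the base axis. Payload 14.6 kg.
Tool frame: the origin (TCP) lies at the very end of the fingers, on their centre line; the grasp point (between the pads) lies 19 mm behind it; z points along the fingers, y is the line along which they close (so a half turn about z gives the same grasp; the last joint's range is limited). The gripper opens to 85 mm and grips with 20 to 120 N. Pads are 22 mm wide; open, the fingers measure 114 mm over their backs; the gripper's body (76 mm by 85 mm) begins 54 mm behind the grasp point. The pads swing forward as they close: fully open they stand 13 mm farther back than shut.
Start: joints at [-1.41, 0.263, -0.048, 1.259, 0, 1.415], TCP at [163.047, -499.043, 231.278] pointing down, gripper open.
Joint ranges: [-2.65, 2.65], [-0.89, 1.7], [-1.18, 1.37], [-2.13, 2.11], [-1.35, 1.29], [-3.14, 3.14]. Speed limits (rad/s): [1.89, 1.89, 2.57, 2.79, 3.14, 3.14].

## Interface

Orientations are given as [roll, pitch, yaw] about the fixed x, y, z axes, in that order (R = Rz(yaw) Ry(pitch) Rx(roll)).
In Python, from station import status, imaging, order gives the robot as it stands.
- The arm moves only by the tool drive_tool, never from a script. Its argument "targets" is a list of rows, each a list of 5 numbers: the opening, from -1 (shut) to 1 (fully open), then the shift along the tool's x, y, z normalised to -1 to 1, where 1 is 0.15 m, then the turn about the tool's z normalised to -1 to 1, where 1 is 0.5 rad. A call has 1 to 20 rows; each row shifts and turns the commanded pose from where the row before left it, along the tool's axes as they then stand; what a row does not reach is not made up. A row lasts 1/12 s, in which the tool goes at most 41.7 mm and 7.16 degrees, less where a joint would pass 70% of its speed; a pose out of reach is approached as far as the arm can. A call with a number of a shift or a turn outside -1 to 1 is refused whole. A call with a gripper value outside its range is refused whole. The fingers move at their own pace and stop on an object; "grip_force" is the grip in N (left out, the last holds). Time passes only in rows, so rows that do not move let the fingers close. It gives the time, the measured TCP pose, the force, the opening and the grip force at its end, in the units of the state.
- status.state(): the state, without advancing time (a new reading comes with each control period).
- imaging.read_camera(name): name is "side" or "top" or "wrist"; returns a dict with "img" (420x560x3 uint8, red, green, blue), "depth" (420x560 float32, mm along the optical axis (not along the pixel's ray), 0 where there is no reading), "vfov" (degrees; the focal length in pixels is half the picture's height over the tangent of half this angle, whatever the lens; pixels are square), "cx", "cy" (the principal point, pixels), "dist_coeffs" ([k1, k2, p1, p2, k3] as OpenCV has them; the pictures are not rectified), "rvec" (rotation vector, rad) and "tvec" (3), from world to camera coordinates, as OpenCV has them. Camera axes: x right, y down, z forward; pixel columns grow to the right and rows downward; lengths in mm; the calibration is good to about 2 mm. A picture is of the moment at which its call begins.
- order.close_job(): hands the job in; it is judged then, once.
Trained networks look in a picture, given as the dict that the camera call returned (one of the last four; its "shot" number tells which), for a name from the list of things; names that differ only in an ending like _2 or _b are one class to them, and where a whole thing is asked for, a point or a joint stands for the part that bears it (a point fixed in the world has none). Each returns a list of dicts, best first, with "conf" (0 to 1); they miss things now and then, are a little off and sometimes report something else, mostly with a low value. They report only what shows in the picture. A call takes as long as a camera call.
- imaging.find_in(picture, label): "position" ([x, y, z] in mm, in the coordinates of the camera as it stood for that picture, good to about 4 mm: the middle of the surface that is visible of it).
- imaging.tip_of(picture, label): "position" ([x, y, z] in mm, in the coordinates of the camera as it stood for that picture, good to about 4 mm: a listed point, or the origin of a listed thing).
The state is a dict: "time_s": time; "joint_positions": joint angles; "joint_vel": joint speeds; "joint_torque": joint torques, N m; "tcp_pos": TCP position; "ee_rot": TCP orientation; "force": force on the tool from outside, world axes, zero at the start; "wrist_torque": the same for the moment, N m; "grip_width": finger opening in mm; "finger_force": force on a finger pad.
Only numpy, scipy, OpenCV 4.12 (cv2) and the standard library are available. Lean on these libraries where they do the work, as an engineer would, in place of code of your own. Each camera call takes 0.05 s, during which the arm holds its last target. There are 200 camera calls.

## Working session

There is one attempt and no reset: what is moved stays moved. The work goes in short steps, Python scripts to look and compute and a tool call to move; the robot and the scene stay as the last step left them, time stands still between calls to the robot, and variables do not carry over. Pictures are saved under pics/ and viewed, at most 10 in all, crops included, and the job is handed in when it is done.

Besides the shell and the picture viewer there is one more tool, called after "Request:" in YAML: its name, and indented under it one key for each argument. drive_tool: Moves the arm, as the interface text tells. Its arguments: {"type":"object","properties":{"targets":{"type":"array"},"grip_force":{"type":"number"}},"required":["targets"]}

```bash
mkdir -p pics; ls; cat > h.py <<'E'
import numpy as np, cv2
from station import status, imaging, order
def world(p,c):
    R=cv2.Rodrigues(np.array(p['rvec'],float))[0]; return R.T@(np.array(c,float)-np.array(p['tvec'],float).ravel())
def shot(n,save=None):
    p=imaging.read_camera(n)
    if save: cv2.imwrite('pics/'+save,p['img'][:,:,::-1])
    return p
E
python3 - <<'E'
from h import *
for n in ['top','side']:
    p=shot(n,n+'0.png')
    for l in ['jig','block_center','block_home','stop_face','lever_pivot','lever_grip','clamp_tip','jar','punch','dish','mallet','driver','knife','cup']:
        r=imaging.tip_of(p,l)
        print(n,l,[(np.round(world(p,q['position']),0).tolist(),round(q['conf'],2)) for q in r[:2]])
s=status.state();print(s['tcp_pos'],s['ee_rot'],s['time_s'],s['grip_width'])
E
```

```text
pics
top jig [([500.0, -118.0, 5.0], 0.65)]
top block_center [([469.0, -190.0, 33.0], 0.8)]
top block_home []
top stop_face [([465.0, -75.0, 22.0], 0.78), ([501.0, -117.0, 2.0], 0.53)]
top lever_pivot [([565.0, -120.0, 53.0], 0.95), ([590.0, -464.0, -1.0], 0.39)]
top lever_grip [([529.0, -26.0, 90.0], 0.62), ([592.0, -463.0, 1.0], 0.32)]
top clamp_tip [([542.0, -118.0, 32.0], 0.58), ([567.0, -117.0, 50.0], 0.54)]
top jar [([591.0, -232.0, 12.0], 0.54)]
top punch [([568.0, -118.0, 52.0], 0.5), ([563.0, -284.0, 12.0], 0.39)]
top dish [([510.0, 356.0, 2.0], 0.65)]
top mallet [([279.0, 310.0, -1.0], 0.65), ([563.0, -119.0, 52.0], 0.45)]
top driver [([652.0, 396.0, -5.0], 0.58), ([565.0, -283.0, 11.0], 0.36)]
top knife [([429.0, 468.0, -2.0], 0.71)]
top cup [([592.0, -462.0, 2.0], 0.56), ([279.0, 310.0, -3.0], 0.31)]
side jig [([563.0, -116.0, 57.0], 0.64), ([502.0, -115.0, 1.0], 0.57)]
side block_center [([473.0, -190.0, 32.0], 0.9)]
side block_home [([465.0, -116.0, 31.0], 0.73)]
side stop_face []
side lever_pivot [([564.0, -117.0, 57.0], 0.83)]
side lever_grip [([530.0, -20.0, 95.0], 0.79)]
side clamp_tip [([535.0, -112.0, 38.0], 0.52)]
side jar [([595.0, -232.0, 10.0], 0.68)]
side punch [([467.0, -116.0, 34.0], 0.68), ([564.0, -280.0, 14.0], 0.65)]
side dish [([507.0, 360.0, 1.0], 0.61), ([592.0, -231.0, 11.0], 0.23)]
side mallet [([277.0, 316.0, 1.0], 0.71)]
side driver [([654.0, 391.0, -1.0], 0.93), ([565.0, -279.0, 12.0], 0.16)]
side knife [([428.0, 469.0, 1.0], 0.87)]
side cup [([591.0, -454.0, 5.0], 0.93)]
[ 163.05114931 -499.03583369  231.28801644] [ 3.14157403e+00 -3.01644692e-05  3.15817576e-01] 1.5 85.60377318860988
```

View pics/top0.png

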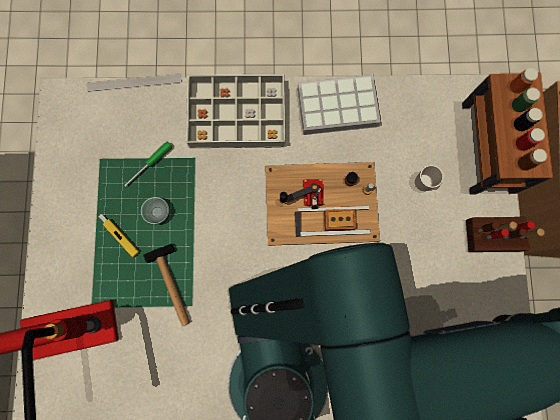

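View pics/side0.png

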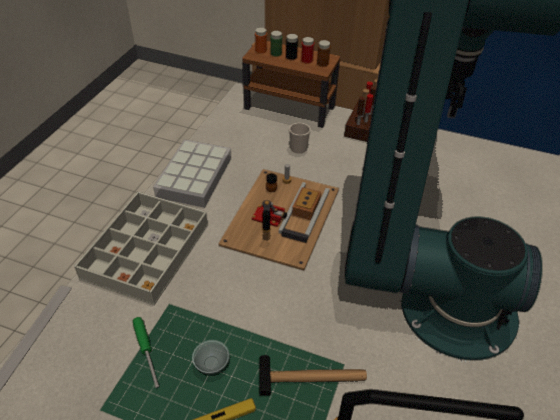

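The top view shows the jig at about x 265–380, y 163–245 px, with the block at (340,219), stop at (298,222), and grip at (284,197). Its yaw is near 0. The side view agrees. The jar and punch stand behind the clamp, away from the channel. I'll move over the channel's rear end for a closer look.

Request:
drive_tool:
  targets:
    - [-1,0.15,-0.045,0,0]
    - [-1,0.15,-0.045,0,0]
    - [-1,0.15,-0.045,0,0]
    - [-1,0.15,-0.045,0,0]
    - [-1,0.15,-0.045,0,0]
    - [-1,0.15,-0.045,0,0]
    - [-1,0.15,-0.045,0,0]
    - [-1,0.15,-0.045,0,0]
    - [-1,0.15,-0.045,0,0]
    - [-1,0.15,-0.045,0,0]
    - [-1,0.15,-0.045,0,0]
    - [-1,0.15,-0.045,0,0]
    - [-1,0.15,-0.045,0,0]
    - [-1,0.15,-0.045,0,0]
    - [-1,0.15,-0.045,0,0]
    - [-1,0,0,0,0.17]
    - [-1,0,0,0,0.17]
    - [-1,0,0,0,0.17]
    - [-1,0,0,0,0.17]

```text
time_s: 3.08
tcp_pos: [452.5, -297.8, 231.2]
ee_rot: [-3.142, 0.0, -0.028]
force: [0.2, -0.4, -0.2]
grip_width: -0.2
finger_force: 0.0
```

```bash
python3 - <<'E'
from h import *
for n in ['wrist','top']:
    p=shot(n,n+'1.png')
    for l in ['jig','block_center','block_home','stop_face','lever_pivot','lever_grip','clamp_tip','jar','punch']:
        r=imaging.tip_of(p,l)
        print(n,l,[(np.round(world(p,q['position']),1).tolist(),round(q['conf'],2)) for q in r[:1]])
    R=cv2.Rodrigues(np.array(p['rvec'],float))[0]
    f=210/np.tan(np.radians(p['vfov'])/2);K=np.array([[f,0,p['cx']],[0,f,p['cy']],[0,0,1]])
    g=np.stack(np.meshgrid(np.arange(560),np.arange(420)),-1).reshape(-1,1,2).astype(np.float64)
    u=cv2.undistortPoints(g,K,np.array(p['dist_coeffs'],float)).reshape(-1,2)
    d=p['depth'].ravel()[:,None]; X=(np.hstack([u,np.ones((len(u),1))])*d-np.array(p['tvec']).ravel())@R
    np.save(n+'.npy',X)
    ok=(d[:,0]>0)&(X[:,0]>350)&(X[:,0]<720)&(X[:,1]>-360)&(X[:,1]<80)
    m=ok&(X[:,2]>47)&(X[:,2]<56)&(X[:,0]<510)&(X[:,1]<-130)
    if m.sum()>20:
        print('blocktop',m.sum(),cv2.minAreaRect(X[m][:,:2].astype(np.float32)),X[m].min(0),X[m].max(0))
    m=ok&(X[:,2]>6)&(X[:,2]<80)
    if m.sum()>20: print('board',m.sum(),cv2.minAreaRect(X[m][:,:2].astype(np.float32)))
s=status.state();print(s['tcp_pos'],s['ee_rot'],s['time_s'],s['grip_width'],s['joint_positions'])
E
```

```text
wrist jig [([568.5, -112.6, 52.5], 0.24)]
wrist block_center []
wrist block_home [([461.0, -120.9, 29.1], 0.95)]
wrist stop_face [([460.6, -71.0, 17.2], 0.86)]
wrist lever_pivot [([569.3, -116.2, 50.6], 0.81)]
wrist lever_grip []
wrist clamp_tip []
wrist jar [([595.0, -229.9, 8.3], 0.71)]
wrist punch [([560.8, -279.5, 13.8], 0.63)]
blocktop 4729 ((469.6507568359375, -192.23147583007812), (59.138587951660156, 89.88794708251953), 1.3021408319473267) [ 439.61160201 -237.10505065   47.00191093] [ 500.0472903  -146.65989757   53.95569227]
board 65212 ((510.3128662109375, -147.07290649414062), (216.14871215820312, 329.8631896972656), 1.0729351043701172)
top jig []
top block_center [([470.5, -191.8, 36.6], 0.75)]
top block_home [([467.0, -115.0, 29.5], 0.7)]
top stop_face [([462.5, -73.9, 21.9], 0.64)]
top lever_pivot [([566.7, -121.4, 52.3], 0.66)]
top lever_grip [([530.1, -25.4, 95.1], 0.7)]
top clamp_tip [([538.6, -117.2, 33.1], 0.48)]
top jar [([591.8, -228.6, 12.2], 0.68)]
top punch [([566.7, -284.5, 10.4], 0.66)]
blocktop 443 ((469.0751037597656, -194.14605712890625), (60.08488845825195, 89.57186126708984), 2.6585869789123535) [ 438.75607674 -238.32124336   47.00999458] [ 499.22367651 -148.83647725   55.99895748]
board 7915 ((533.8152465820312, -138.33811950683594), (440.6843566894531, 364.811279296875), 89.24703979492188)
[ 452.4208974  -298.00853549  231.28869242] [ 3.14156338e+00 -3.23442335e-05 -2.42138432e-02] 4.0833 -0.2473623512824543 [-7.32915993e-01  2.91960253e-01 -6.91221636e-03  1.27188025e+00
 -1.17266123e-06  2.43289050e+00]
```

View pics/wrist1.png

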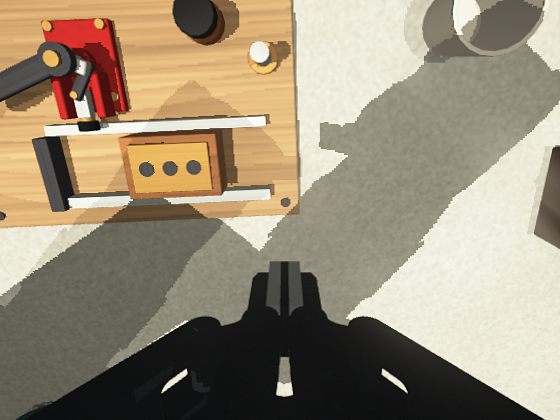

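The wrist view shows the block lying in the channel at (172,167) px and the stop at (52,173), with a free rear face at x≈222. The bars' slope gives a small positive jig yaw. I'll refine that by fitting the bars.

```bash
python3 - <<'E'
from h import *
X=np.load('wrist.npy'); 
def fit(m,n,ax):
    P=X[m][:,:2].astype(np.float32)
    if len(P)<20: print(n,len(P));return
    vx,vy,x0,y0=cv2.fitLine(P,cv2.DIST_HUBER,0,.01,.01).ravel()
    print(n,len(P),'angle',np.arctan2(vy,vx),'c',x0,y0,'min',P.min(0),'max',P.max(0))
z=X[:,2];b=(z>22.5)&(z<29)
fit(b&(X[:,0]>500)&(X[:,0]<518)&(X[:,1]<-140)&(X[:,1]>-285),'guide',0)
fit(b&(X[:,0]>420)&(X[:,0]<440)&(X[:,1]<-80)&(X[:,1]>-285),'fence',0)
s=(z>30.5)&(z<37)&(X[:,0]>425)&(X[:,0]<505)&(X[:,1]>-100)&(X[:,1]<-40)
fit(s,'stop',0); print(cv2.minAreaRect(X[s][:,:2].astype(np.float32)))
t=(z>30)&(z<60)&(X[:,0]>430)&(X[:,0]<510)&(X[:,1]<-225)&(X[:,1]>-245)
T=X[t]; print('rear face y', [np.percentile(T[(T[:,0]>a)&(T[:,0]<a+15),1],3).round(1) for a in (440,455,470,485)])
s=status.state();print(s['tcp_pos'],s['ee_rot'][2])
E
```

```text
guide 1555 angle -1.5484569 c 506.4925 -210.80095 min [ 500.03162 -282.0111 ] max [ 512.70526 -140.09276]
fence 1761 angle -1.5523536 c 431.24695 -180.98793 min [ 424.0028  -283.19296] max [439.97433  -80.046135]
stop 1130 angle 0.027098179 c 462.9536 -66.5244 min [425.00165 -73.79597] max [497.66812  -57.646927]
((461.241455078125, -65.94316101074219), (72.75942993164062, 15.58751392364502), 1.104805827140808)
rear face y [np.float64(-237.5), np.float64(-237.3), np.float64(-237.1), np.float64(-235.9)]
[ 452.4208974  -298.00853549  231.28869242] -0.024213843221093656
```

Request:
drive_tool:
  targets:
    - [-1,0.06,-0.08,0,-0.09]
    - [-1,0.06,-0.09,0,0]
    - [-1,0,0,0.2,0]
    - [-1,0,0,0.2,0]
    - [-1,0,0,0.2,0]
    - [-1,0,0,0.2,0]
    - [-1,0,0,0.2,0]
    - [-1,0,0,0.2,0]
    - [-1,0,0,0.12,0]
    - [-1,0,0,0.06,0]
    - [-1,0,0,0,0]
    - [-1,0,0,0,0]

```text
time_s: 5.08
tcp_pos: [470.7, -272.7, 24.9]
ee_rot: [3.141, -0.0, 0.021]
force: [-0.3, 0.1, -0.3]
grip_width: -0.1
finger_force: 0.0
```

Request:
drive_tool:
  targets:
    - [-1,0,-0.04,0,0]
    - [-1,0,-0.04,0,0]
    - [-1,0,-0.03,0,0]
    - [-1,0,-0.03,0,0]
    - [-1,0,-0.03,0,0]
    - [-1,0,-0.03,0,0]
    - [-1,0,-0.04,0,0]
    - [-1,0,-0.04,0,0]
    - [-1,0,-0.04,0,0]
    - [-1,0,-0.04,0,0]
    - [-1,0,-0.04,0,0]
    - [-1,0,-0.04,0,0]
    - [-1,0,-0.04,0,0]
    - [-1,0,-0.03,0,0]
    - [-1,0,-0.03,0,0]
    - [-1,0,0,0,0]

```text
time_s: 6.42
tcp_pos: [468.4, -190.4, 24.1]
ee_rot: [-3.141, 0.0, 0.021]
force: [-0.2, 0.7, -0.1]
grip_width: 0.1
finger_force: 0.0
```

```bash
python3 - <<'E'
from h import *
p=shot('wrist','wrist2.png')
for l in ['block_center','block_home','stop_face','lever_grip']:
    print(l,[(np.round(world(p,q['position']),1).tolist(),round(q['conf'],2)) for q in imaging.tip_of(p,l)[:1]])
p=shot('top')
for l in ['block_center','block_home','stop_face','lever_grip']:
    print(l,[(np.round(world(p,q['position']),1).tolist(),round(q['conf'],2)) for q in imaging.tip_of(p,l)[:1]])
s=status.state();print(s['tcp_pos'],s['ee_rot'][2],s['force'])
E
```

```text
block_center [([465.5, -133.0, 33.4], 0.62)]
block_home []
stop_face [([464.7, -68.0, 20.2], 0.83)]
lever_grip [([503.5, -120.4, 3.9], 0.21)]
block_center [([467.2, -132.1, 34.7], 0.44)]
block_home []
stop_face [([464.7, -71.2, 19.5], 0.78)]
lever_grip [([275.4, 312.9, -1.0], 0.71)]
[ 468.6668034  -191.59249793   24.20461826] 0.02060702592077246 [-0.16706892  0.36015243 -0.33301511]
```

View pics/wrist2.png

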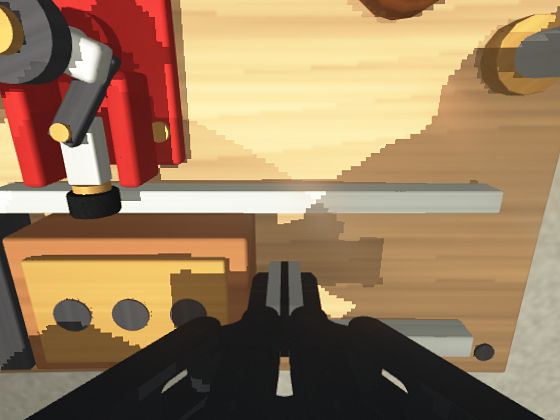

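The wrist view shows the block in front of the fingers, its rear edge at (252,240) px. A gap is still open to the stop at the left. I'll go on slowly.

Request:
drive_tool:
  targets:
    - [-1,0,-0.015,0,0]
    - [-1,0,-0.015,0,0]
    - [-1,0,-0.015,0,0]
    - [-1,0,-0.015,0,0]
    - [-1,0,-0.01,0,0]
    - [-1,0,-0.01,0,0]

```text
time_s: 7.42
tcp_pos: [468.5, -179.3, 24.3]
ee_rot: [3.142, -0.0, 0.021]
force: [-0.4, -1.1, -0.6]
grip_width: 0.1
finger_force: 0.8
```

Request:
drive_tool:
  targets:
    - [-1,0,-0.008,0,0]
    - [-1,0,-0.008,0,0]

```text
time_s: 7.58
tcp_pos: [468.4, -177.0, 24.3]
ee_rot: [3.142, -0.0, 0.021]
force: [0.2, -1.2, -1.4]
grip_width: -0.0
finger_force: 0.9
```

Request:
drive_tool:
  targets:
    - [-1,0,-0.008,0,0]
    - [-1,0,-0.006,0,0]

```text
time_s: 7.75
tcp_pos: [468.6, -175.5, 24.4]
ee_rot: [3.14, -0.0, 0.021]
force: [-1.6, -9.7, -0.7]
grip_width: 0.3
finger_force: 4.6
```

Request:
drive_tool:
  targets:
    - [-1,0,-0.006,0,0]
    - [-1,0,0,0,0]

```text
time_s: 7.92
tcp_pos: [468.7, -175.5, 24.6]
ee_rot: [3.138, -0.0, 0.02]
force: [-1.3, -11.0, -0.6]
grip_width: 0.0
finger_force: 5.6
```

Force rose and motion stopped, so the block is on the stop. A slight extra nudge, then back off, lift, and look.

Request:
drive_tool:
  targets:
    - [-1,0,-0.006,0,0]
    - [-1,0,0,0,0]
    - [-1,0,0.02,0,0]
    - [-1,0,0.06,0,0]
    - [-1,0,0.1,0,0]
    - [-1,0,0.05,-0.1,0]
    - [-1,0,0,-0.25,0]
    - [-1,0,0,-0.25,0]
    - [-1,0,0,-0.25,0]
    - [-1,0,0,-0.2,0]
    - [-1,0,-0.1,0,0]
    - [-1,0,-0.1,0,0]
    - [-1,0,0,0,0]

```text
time_s: 9.0
tcp_pos: [468.2, -176.1, 182.0]
ee_rot: [-3.141, -0.0, 0.022]
force: [0.3, -0.7, 0.5]
grip_width: -0.3
finger_force: 0.0
```

```bash
cat > look.py <<'E'
from h import *
def cloud(n,save=None):
    p=shot(n,save)
    R=cv2.Rodrigues(np.array(p['rvec'],float))[0]
    f=210/np.tan(np.radians(p['vfov'])/2);K=np.array([[f,0,p['cx']],[0,f,p['cy']],[0,0,1]])
    g=np.stack(np.meshgrid(np.arange(560),np.arange(420)),-1).reshape(-1,1,2).astype(np.float64)
    u=cv2.undistortPoints(g,K,np.array(p['dist_coeffs'],float)).reshape(-1,2)
    d=p['depth'].ravel()[:,None]; X=(np.hstack([u,np.ones((len(u),1))])*d-np.array(p['tvec']).ravel())@R
    return p,X[(d[:,0]>0)]
def box(X,lo,hi): return X[np.all((X>lo)&(X<hi),1)]
E
python3 - <<'E'
from look import *
p,X=cloud('wrist','wrist3.png')
B=box(X,(430,-260,47),(510,-60,56)); print('block',len(B),cv2.minAreaRect(B[:,:2].astype(np.float32)),B.min(0),B.max(0))
S=box(X,(425,-100,30.5),(505,-40,37)); print('stop',len(S),S.min(0),S.max(0),np.percentile(S[:,1],2))
G=box(X,(490,-80,118),(640,20,136)); print('gripw',len(G))
p2,Y=cloud('side')
for q,C in ((p,X),(p2,Y)):
    for l in ['block_center','stop_face','lever_grip','lever_pivot']:
        print(l,[(np.round(world(q,r['position']),1).tolist(),round(r['conf'],2)) for r in imaging.tip_of(q,l)[:1]])
G=box(Y,(480,-100,118),(640,20,136)); print('grips',len(G), len(G) and (G.min(0),G.max(0)))
s=status.state();print(s['tcp_pos'],s['ee_rot'][2],s['force'],s['joint_positions'][5])
E
```

```text
block 6021 ((468.0979919433594, -117.8160400390625), (59.42329025268555, 89.55595397949219), 1.2910957336425781) [ 437.56306857 -162.44244899   47.00050557] [498.43784338 -72.49136618  53.5959286 ]
stop 923 [425.02955121 -99.70944187  30.55784109] [497.38197978 -57.67019104  36.9838018 ] -87.55061704042608
gripw 1193
block_center [([469.3, -117.4, 27.3], 0.65)]
stop_face [([460.6, -70.7, 19.1], 0.61)]
lever_grip [([529.1, -23.8, 90.3], 0.71)]
lever_pivot [([569.2, -113.1, 52.1], 0.82)]
block_center [([471.1, -119.1, 33.7], 0.79)]
stop_face [([460.6, -70.3, 24.2], 0.9)]
lever_grip [([527.9, -19.1, 91.4], 0.59)]
lever_pivot [([563.9, -114.4, 55.5], 0.66)]
grips 58 (array([516.34979489, -35.35554828, 118.10414553]), array([538.02973106,  -7.54094284, 133.18131315]))
[ 468.41994369 -178.01190419  181.6210842 ] 0.020478445219499708 [ 0.41006619 -0.81025955 -0.14786663] 2.5952013246688566
```

View pics/wrist3.png

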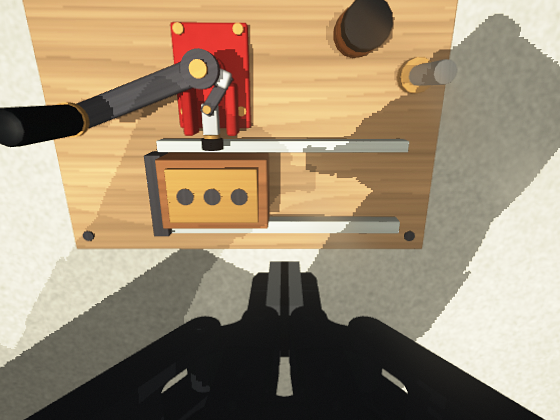

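The block sits on the stop: its leading edge is at y≈-73 and the stop face is at y≈-73.5. In the wrist view the stop at (155,195) px touches the block. The grip is at about (529,-23), which puts q near 0.18. Next I'll turn the hand anticlockwise to stay within joint 6's range and go behind the grip.

Request:
drive_tool:
  targets:
    - [-0.75,0.024,-0.154,0,0]
    - [-0.75,0.024,-0.154,0,0]
    - [-0.75,0.024,-0.154,0,0]
    - [-0.75,0.024,-0.154,0,0]
    - [-0.75,0.024,-0.154,0,0]
    - [-0.75,0.024,-0.154,0,0]
    - [-0.75,0,0,0,-0.24]
    - [-0.75,0,0,0,-0.24]
    - [-0.75,0,0,0,-0.24]
    - [-0.75,0,0,0,-0.24]
    - [-0.75,0,0,0,-0.24]
    - [-0.75,0,0,0,-0.24]
    - [-0.75,0,0,0,-0.24]
    - [-0.75,0,0,0,-0.24]
    - [-0.75,0,0,0,-0.24]
    - [-0.75,0,0,0,-0.24]

```text
time_s: 10.83
tcp_pos: [487.2, -38.8, 181.7]
ee_rot: [-3.142, -0.0, 1.227]
force: [-0.7, -0.6, 0.4]
grip_width: 10.9
finger_force: 0.0
```

Request:
drive_tool:
  targets:
    - [-0.75,0,0,0,-0.24]
    - [-0.75,0,0,0,-0.24]
    - [-0.75,0,0,0,-0.24]
    - [-0.75,0,0,0,-0.24]
    - [-0.75,0,0,0,-0.24]
    - [-0.75,0,0,0,-0.24]
    - [-0.75,0,0,0,-0.24]
    - [-0.75,0,0,0,-0.24]
    - [-0.75,0,0,0,-0.24]
    - [-0.75,0,0,0,-0.24]
    - [-0.75,0,0,0,-0.24]
    - [-0.75,0,0,0,-0.24]
    - [-0.75,0,0,0,-0.24]
    - [-0.75,0,0,0,-0.24]
    - [-0.75,0,0,0,-0.24]
    - [-0.75,0,0,0,-0.24]
    - [-0.75,0,0,0,-0.24]
    - [-0.75,0,0,0,-0.24]
    - [-0.75,0,0,0,-0.24]
    - [-0.75,0,0,0,0]

```text
time_s: 12.5
tcp_pos: [487.2, -38.8, 181.8]
ee_rot: [3.142, -0.0, -2.777]
force: [-0.0, -0.6, -0.3]
grip_width: 10.6
finger_force: 0.0
```

```bash
python3 - <<'E'
from look import *
p,X=cloud('wrist','wrist4.png')
R=cv2.Rodrigues(np.array(p['rvec'],float))[0];print('cam',-R.T@np.array(p['tvec']).ravel())
G=box(X,(480,-100,118),(640,20,136)); print('grip',len(G), len(G) and (G.min(0),G.max(0)))
for l in ['lever_grip','lever_pivot']:
    print(l,[(np.round(world(p,r['position']),1).tolist(),round(r['conf'],2)) for r in imaging.tip_of(p,l)[:1]])
s=status.state();print(s['tcp_pos'],s['ee_rot'],s['joint_positions'],s['grip_width'],s['time_s'])
E
```

```text
cam [410.07185158 -68.62650151 323.30940445]
grip 672 (array([515.73749691, -32.38900091, 118.05845346]), array([536.73589843, -14.04372897, 128.55444638]))
lever_grip [([529.1, -23.3, 88.0], 0.65)]
lever_pivot [([566.5, -112.4, 51.5], 0.9)]
[487.16802719 -38.78423779 181.7594313 ] [ 3.14158932e+00 -2.57875073e-05 -2.78678494e+00] [-2.46363087e-01  2.23054685e-01 -2.41009657e-01  1.10675513e+00
 -1.18396349e-05 -6.01170801e-01] 10.588043249280512 12.65
```

View pics/wrist4.png

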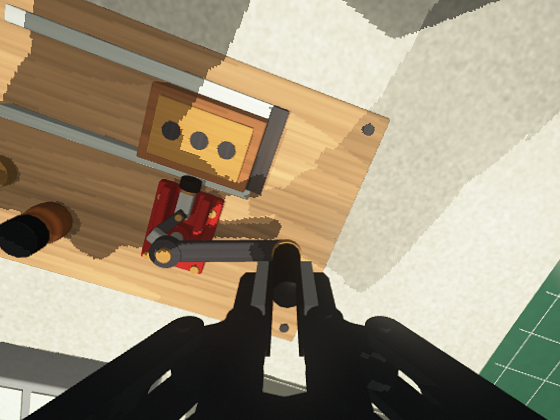

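The wrist view shows the grip top centred between the fingertips at (286,290) px, with the lever lying square to the push direction. I'll go down to z≈85 and close in.

Request:
drive_tool:
  targets:
    - [-0.75,0,0,0.2,0]
    - [-0.75,0,0,0.2,0]
    - [-0.75,0,0,0.16,0]
    - [-0.75,0,0,0.08,0]
    - [-0.75,0,0,0,0]
    - [-0.75,-0.05,0,0,0]
    - [-0.75,-0.05,0,0,0]
    - [-0.75,-0.03,0,0,0]
    - [-0.75,-0.03,0,0,0]
    - [-0.75,0,0,0,0]

```text
time_s: 13.48
tcp_pos: [510.9, -30.0, 86.3]
ee_rot: [-3.141, 0.001, -2.782]
force: [-0.2, -0.7, 0.7]
grip_width: 10.5
finger_force: 0.0
```

Request:
drive_tool:
  targets:
    - [-0.75,-0.054,0.009,0,0.16]
    - [-0.75,-0.054,0.009,0,0.16]
    - [-0.75,-0.054,0.009,0,0.16]
    - [-0.75,-0.054,0.009,0,0.16]
    - [-0.75,-0.054,0.009,0,0.16]
    - [-0.75,-0.054,0.009,0,0.16]

```text
time_s: 13.98
tcp_pos: [556.1, -14.5, 86.0]
ee_rot: [-3.142, -0.0, 3.017]
force: [-0.7, -0.7, 0.3]
grip_width: 10.9
finger_force: 0.7
```

```bash
python3 - <<'E'
from look import *
p,X=cloud('wrist','wrist5.png')
G=box(X,(480,-130,118),(680,20,132)); print('grip',len(G), len(G) and (np.percentile(G,3,0),np.percentile(G,97,0)))
for l in ['lever_grip','lever_pivot','block_center']:
    print(l,[(np.round(world(p,r['position']),1).tolist(),round(r['conf'],2)) for r in imaging.tip_of(p,l)[:1]])
s=status.state();print(s['tcp_pos'],s['ee_rot'],s['force'],s['time_s'])
E
```

```text
grip 4511 (array([540.78225531, -38.38750233, 118.91819295]), array([578.22878361,   9.62111983, 131.71778164]))
lever_grip [([578.7, -19.3, 88.6], 0.57)]
lever_pivot [([569.7, -114.1, 51.4], 0.92)]
block_center [([464.2, -117.6, 31.5], 0.79)]
[555.5634586  -14.62437536  85.83080556] [ 3.14147986e+00 -2.57764635e-04  3.02373785e+00] [-0.69771176  1.46686009  0.48662766] 14.1833
```

View pics/wrist5.png

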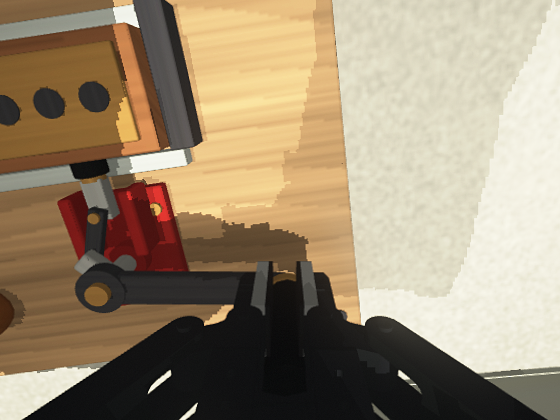

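The view shows the grip nested between the fingertips at (286,300) px and the tip just reaching the block at (90,170). I'll continue round past the dead point.

Request:
drive_tool:
  targets:
    - [-0.75,-0.054,0.009,0,0.16]
    - [-0.75,-0.054,0.009,0,0.16]
    - [-0.75,-0.054,0.009,0,0.16]
    - [-0.75,-0.054,0.009,0,0.16]
    - [-0.75,-0.054,0.009,0,0.16]

```text
time_s: 14.6
tcp_pos: [595.8, -19.3, 85.8]
ee_rot: [-3.141, -0.001, 2.62]
force: [-2.4, 0.5, 1.0]
grip_width: 10.3
finger_force: 1.0
```

Request:
drive_tool:
  targets:
    - [-0.75,-0.054,0.009,0,0.16]
    - [-0.75,-0.054,0.009,0,0.16]
    - [-0.75,-0.054,0.009,0,0.16]
    - [-0.75,-0.054,0.009,0,0.16]
    - [-0.75,-0.054,0.009,0,0.16]
    - [-0.75,-0.054,0.009,0,0.16]
    - [-0.75,0,0,0,0]
    - [-0.75,0,0,0,0]

```text
time_s: 15.27
tcp_pos: [637.5, -45.4, 85.8]
ee_rot: [-3.141, -0.0, 2.144]
force: [0.1, -1.1, 0.5]
grip_width: 10.9
finger_force: 0.0
```

```bash
python3 - <<'E'
from look import *
p,X=cloud('wrist','wrist6.png')
for l in ['lever_grip','lever_pivot','block_center']:
    print(l,[(np.round(world(p,r['position']),1).tolist(),round(r['conf'],2)) for r in imaging.tip_of(p,l)[:1]])
s=status.state();print(s['tcp_pos'],s['ee_rot'],s['force'],s['time_s'])
E
```

```text
lever_grip [([661.1, -90.4, 88.4], 0.72)]
lever_pivot [([569.9, -113.3, 50.2], 0.59)]
block_center []
[637.42904177 -44.88826651  85.88628556] [-3.14147363e+00 -1.71035798e-04  2.14313692e+00] [ 0.34863451 -0.61960201  0.01945109] 15.4667
```

View pics/wrist6.png

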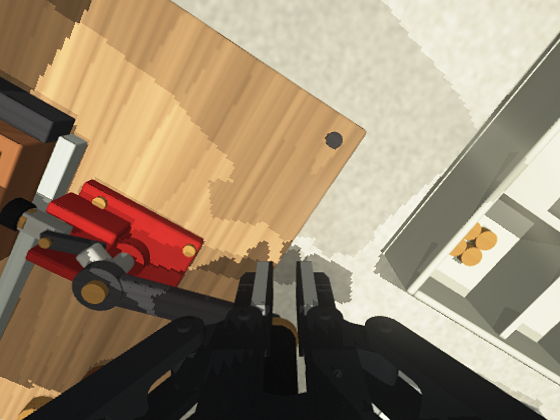

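The lever has snapped away from the fingers to about q=1.85. The grip is at (661,-90) mm, and the tip presses the block at (15,215) px. Next: back off, rise and check.

Request:
drive_tool:
  targets:
    - [-0.75,0.1,0,0,0]
    - [-0.75,0.1,0,0,0]
    - [-0.75,0,0,-0.2,0]
    - [-0.75,0,0,-0.25,0]
    - [-0.75,0,0,-0.25,0]
    - [-0.75,0,0,-0.25,0]
    - [-0.75,0.2,0,0,0]
    - [-0.75,0.2,0,0,0]
    - [-0.75,0.2,0,0,0]
    - [-0.75,0,0,0,0]
    - [-0.75,0,0,0,0]

```text
time_s: 16.38
tcp_pos: [571.9, 57.5, 228.8]
ee_rot: [3.141, 0.0, 2.144]
force: [-0.1, -0.1, 0.0]
grip_width: 10.4
finger_force: 0.0
```

```bash
python3 - <<'E'
from look import *
for n in ['wrist','side','top']:
    p,X=cloud(n,n+'7.png')
    B=box(X,(420,-260,47),(520,-60,56)); print(n,'block',len(B),len(B)>9 and (cv2.minAreaRect(B[:,:2].astype(np.float32)),B.min(0),B.max(0)))
    for l in ['block_center','stop_face','lever_grip','lever_pivot','clamp_tip','jar','punch']:
        print(l,[(np.round(world(p,r['position']),1).tolist(),round(r['conf'],2)) for r in imaging.tip_of(p,l)[:1]])
s=status.state();print(s['tcp_pos'],s['force'],s['time_s'])
E
```

```text
wrist block 3698 (((467.0175476074219, -115.99385070800781), (59.68623733520508, 89.9823989868164), 1.046347975730896), array([ 436.78124422, -161.04131607,   47.00134108]), array([497.19307156, -71.02496459,  53.87198812]))
block_center [([465.9, -118.5, 32.5], 0.94)]
stop_face [([457.3, -71.7, 20.6], 0.6)]
lever_grip [([658.1, -90.5, 88.1], 0.7)]
lever_pivot [([570.1, -114.5, 49.0], 0.85)]
clamp_tip []
jar [([594.6, -232.5, 6.4], 0.47)]
punch []
side block 422 (((470.9216613769531, -113.25746154785156), (68.28257751464844, 97.34817504882812), 2.7432363033294678), array([ 435.91065654, -162.20674836,   47.00073942]), array([505.27253484, -64.81152731,  55.93915908]))
block_center [([467.2, -118.0, 31.6], 0.66)]
stop_face [([460.3, -70.0, 21.3], 0.75)]
lever_grip [([664.3, -91.7, 92.8], 0.59)]
lever_pivot [([561.3, -117.4, 56.8], 0.85)]
clamp_tip []
jar [([594.8, -227.4, 11.0], 0.47)]
punch [([563.9, -281.4, 12.9], 0.56)]
top block 476 (((477.8560485839844, -120.80950927734375), (82.70885467529297, 88.8079833984375), 0.34565702080726624), array([ 436.39177962, -165.42950636,   47.00829754]), array([519.08278323, -76.56280392,  55.98937102]))
block_center [([467.1, -119.2, 37.0], 0.95)]
stop_face [([466.9, -73.1, 19.8], 0.78)]
lever_grip [([662.9, -95.0, 91.9], 0.65)]
lever_pivot [([565.8, -119.1, 52.0], 0.74)]
clamp_tip [([531.0, -118.8, 32.6], 0.56)]
jar [([590.7, -232.0, 12.0], 0.6)]
punch [([565.1, -285.0, 9.8], 0.65)]
[573.12276638  55.86977779 228.28181539] [ 0.06521197  0.07054929 -0.18379289] 17.5833
```

View pics/wrist7.png

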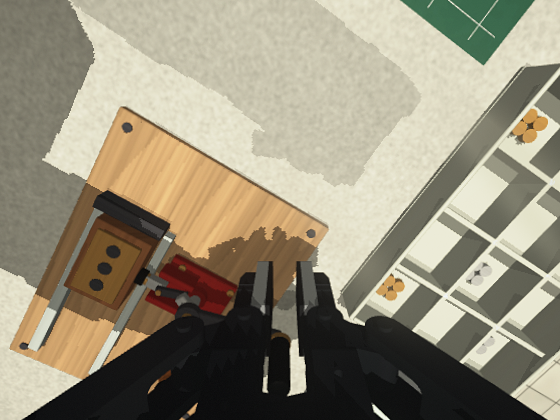

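The block is against the stop at (133,215) px and the fence, and the rubber tip at (142,275) holds it. The lever is locked, the jar and punch haven't moved, and the hand is clear.

```bash
python3 -c "
from station import order
print(order.close_job())"
```

```text
the job is handed in; nothing more can be done
None
```

The job is handed in: the block is fully home against the stop, the clamp lever is locked at about 1.85 rad with the tip holding the block against the fence, and the hand is clear; the clock read 17.6 s just before hand-in.

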